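# Fit the keyed plate on the model turntable drive

## Task

On this model-maker's bench, fit the turntable plate whose hub has two keyways in its bore onto the upright shaft of the turntable drive: turn it until the keyways line up with the shaft's two keys and lower it, without letting it drop, until it sits fully home and flat on the flange, then let go. Leave the similar plate with the plain round bore where it lies.

Things in the scene. Friction and masses are not known exactly. Their poses are not given: they have to be found in the camera images.
- keyed_plate: Plate to fit: plywood disc 130 mm across, 8 thick; in its middle an upright round aluminium hub 56 mm across, top 54 mm above the disc's underside, to be gripped from above across its outside. Through bore 28 mm, with two opposite keyways 17 mm wide reaching 24 mm from the axis (a hole with two notches). 0.2-0.35 kg. Origin: axis, underside. x: along the keyways (half turn the same); z: up.
- plain_plate: Plate to leave alone: the same disc and hub, but its 28 mm bore is plainly round, without keyways, and does not go over the keys. Origin: on the axis, at the underside; z up.
- drive_seat (a point): Shaft axis at the top of the drive's steel flange (62 mm across), 68 mm above the table, on a grey housing 130x110x55. The shaft stands up from it: core 17 mm across, two keys forming a bar 37 long, 7 wide, 46 high with roof-shaped top. x: along the keys; z: up. Play of fit: 5 mm, 15 deg. Shaft turns only above 0.4 N m. Fully home, the plate's origin lies here, its underside on the flange.
Mind the look-alikes: they are no part of the job. What is shaped like the keyed_plate but yellow is not meant.

How it is judged:
At the end, for the whole second after the job is handed in: The keyed plate sits on the drive: its underside within 6 mm of the flange, its axis within 12 mm of the shaft's, keyways along the keys within 23 degrees, tilted less than 5 degrees, at rest; the plain plate lies within 30 mm of where it was (z of keyed_plate in the frame of drive_seat between -0.006 and 0.006 m and horizontal distance between keyed_plate and drive_seat below 0.012 m and angle between the x axis of keyed_plate and the x axis of drive_seat, either way round below 0.4 rad and angle between keyed_plate's own z axis and vertical below 0.09 rad and linear speed of keyed_plate below 0.02 m/s and distance of plain_plate from where it was at the start of the episode below 0.03 m); the robot touches nothing.
It fails at once if the keyed plate drops or is slammed down along the shaft (faster than 0.6 m/s with the shaft inside its bore) (linear speed of keyed_plate above 0.6 m/s and horizontal distance between keyed_plate and drive_seat below 0.02 m and z of keyed_plate in the frame of drive_seat below 0.045 m).
It fails at once if the plain plate is moved more than 30 mm (distance of plain_plate from where it was at the start of the episode above 0.03 m).
It also fails if it takes over 43 s, if anything falls off the work surface, if the arm or the gripper's body presses on something with over 40 N, if the wrist force passes 120 N, or if a joint passes its speed limit or range.

## Robot

A 6-joint arm with a two-finger parallel gripper is mounted at the origin on the work surface. World frame = base frame: x ahead of the robot, y to its left, z up, the work surface at z = 0. Lengths are in m, angles in rad, forces in N, time in s.
With the tool pointing down it reaches from about 0.35 to 0.775 m from the base axis. Payload 5.5 kg.
Tool frame: the origin (TCP) lies at the very end of the fingers, on their centre line; the grasp point (between the pads) lies 19 mm behind it; z points along the fingers, y is the line along which they close (so a half turn about z gives the same grasp; the last joint's range is limited). The gripper opens to 85 mm and grips with 20 to 120 N. Pads are 22 mm wide; open, the fingers measure 114 mm over their backs; the gripper's body (76 mm by 85 mm) begins 54 mm behind the grasp point. The pads swing forward as they close: fully open they stand 13 mm farther back than shut.
Start: joints at [0.981, 0.313, 0.046, 1.304, 0, 1.431], TCP at [0.25, 0.518, 0.196] pointing down, gripper open.
Joint ranges: [-2.76, 2.76], [-0.86, 1.69], [-1.03, 1.26], [-2.2, 2.34], [-1.47, 1.5], [-3.14, 3.14]. Speed limits (rad/s): [2.57, 2.57, 3.14, 3.14, 3.14, 3.14].

## Interface

Orientations are given as a 3x3 rotation matrix whose columns are the frame's x, y, z axes.
In Python, from cell import manip, viewer, boxes_of, outline_of, spot_point gives the robot as it stands.
- The arm moves only by the shell command python3 -m crank 'ROWS'. ROWS is a JSON object of lists of equal length, an entry for each row: "fingers": the opening, from -1 (shut) to 1 (fully open), so that 0 is half open; "offset": the shift along the tool's x, y, z in units of 0.025 m (1.0 is 0.025 m), a list of three; "spin": the turn about the tool's z in units of 0.15 rad (1.0 is 0.15 rad). A call has 1 to 5 rows; each row shifts and turns the commanded pose from where the row before left it, along the tool's axes as they then stand; what a row does not reach is not made up. A row lasts 1/8 s, in which the tool goes at most 62.5 mm and 10.7 degrees, less where a joint would pass 70% of its speed; a pose out of reach is approached as far as the arm can. A call with a number of a shift or a turn outside -1 to 1 is refused whole. A call with a gripper value outside its range is refused whole. The fingers move at their own pace and stop on an object; the grip force is fixed at half the most. Time passes only in rows, so rows that do not move let the fingers close. It gives the time, the measured TCP pose, the force, the opening and the grip force at its end, in the units of the state.
- manip.state(): the state, without advancing time (a new reading comes with each control period).
- viewer.snapshot(name): name is "scene" or "side" or "wrist"; returns the picture (420x560x3 uint8, red, green, blue); there is no depth.
- viewer.camera_info(name): a dict with "mtx" (3x3 intrinsics, pixels), "R" (3x3) and "t" (3): a world point X has camera coordinates R X + t. Camera axes: x right, y down, z forward; pixel columns grow to the right and rows downward; lengths in m; the calibration is good to about 2 mm. The wrist camera is an equidistant fisheye: a pixel r from the principal point sees the ray r / f radians off the axis. A picture is of the moment at which its call begins: read the wrist's pose just before it. camera_info takes no time and is no camera call; for the wrist camera it gives the pose at the moment of the call.
- manip.finish_job(): hands the job in; it is judged then, once.
Trained networks look in the newest picture that a camera, given by its name, has taken for a name from the list of things; names that differ only in an ending like _2 or _b are one class to them, and where a whole thing is asked for, a point or a joint stands for the part that bears it (a point fixed in the world has none). Each returns a list of dicts, best first, with "conf" (0 to 1); they miss things now and then, are a little off and sometimes report something else, mostly with a low value. They report only what shows in the picture. A call takes as long as a camera call. They do not tell look-alikes from the thing itself.
- boxes_of(query, camera): "rect" ([left, top, width, height] in pixels, round what is visible of it).
- outline_of(query, camera): "mask" (420x560 bool, what is visible of it) and "rect" ([left, top, width, height] in pixels, round what is visible of it).
- spot_point(query, camera): "at" ([column, row] in pixels: a listed point, or the origin of a listed thing).
The state is a dict: "t": time; "joint_positions": joint angles; "qd": joint speeds; "tau": joint torques, N m; "ee_pos": TCP position; "tool_rot": TCP orientation; "force": force on the tool from outside, world axes, zero at the start; "ft_torque": the same for the moment, N m; "opening": finger opening in m; "gripper_force": force on a finger pad.
Only numpy, scipy, OpenCV 4.12 (cv2) and the standard library are available. Lean on these libraries where they do the work, as an engineer would, in place of code of your own. Each camera call takes 0.05 s, during which the arm holds its last target. There are 200 camera calls.

## Working session

There is one attempt and no reset: what is moved stays moved. The work goes in short steps, Python scripts to look and compute and a shell command to move; the robot and the scene stay as the last step left them, time stands still between calls to the robot, and variables do not carry over. Pictures are saved under pics/ and viewed, at most 10 in all, crops included, and the job is handed in when it is done.

```bash
ls; mkdir -p pics; cat > h.py <<'E'
import numpy as np, cv2
from cell import manip, viewer, boxes_of, outline_of, spot_point
def ray(cam,px,ci=None):
    c=ci or viewer.camera_info(cam); K=np.array(c["mtx"]);R=np.array(c["R"]);t=np.array(c["t"])
    x=(px[0]-K[0,2])/K[0,0]; y=(px[1]-K[1,2])/K[1,1]
    if cam=="wrist":
        r=np.hypot(x,y); d=np.array([np.sin(r)*x/max(r,1e-9),np.sin(r)*y/max(r,1e-9),np.cos(r)])
    else: d=np.array([x,y,1.])
    d=R.T@d; return -R.T@t, d/np.linalg.norm(d)
def at_z(cam,px,z,ci=None):
    o,d=ray(cam,px,ci); return o+d*(z-o[2])/d[2]
def tri(rs):
    A=0;b=0
    for o,d in rs:
        P=np.eye(3)-np.outer(d,d);A=A+P;b=b+P@o
    X=np.linalg.solve(A,b); return X,[np.linalg.norm((np.eye(3)-np.outer(d,d))@(X-o)) for o,d in rs]
def proj(cam,X,ci=None):
    c=ci or viewer.camera_info(cam); p=np.array(c["R"])@X+np.array(c["t"]);K=np.array(c["mtx"])
    if cam=="wrist":
        r=np.hypot(p[0],p[1]);th=np.arctan2(r,p[2]);q=p[:2]/max(r,1e-9)*th
    else: q=p[:2]/p[2]
    return q*[K[0,0],K[1,1]]+K[:2,2]
E
python3 - <<'E'
from h import *
np.set_printoptions(precision=3,suppress=True)
ims=[]
for c in ["scene","side","wrist"]:
    im=viewer.snapshot(c); ims.append(im); cv2.imwrite(f"pics/{c}0.png",im[...,::-1])
    for q in ["keyed_plate","plain_plate","drive_seat"]:
        for r in spot_point(q,c)[:4]: print(c,q,"pt",np.round(r["at"],1),round(r["conf"],2))
        for r in boxes_of(q,c)[:4]: print(c,q,"box",np.round(r["rect"]),round(r["conf"],2))
cv2.imwrite("pics/all0.png",cv2.resize(np.vstack([np.hstack(ims[:2]),np.hstack([ims[2],ims[2]*0])]),(800,600))[...,::-1])
E
```

```text
pics
scene keyed_plate pt [214.8 252.9] 0.65
scene keyed_plate pt [210.2 202.9] 0.59
scene keyed_plate pt [127.3 233.7] 0.56
scene keyed_plate box [188. 232.  53.  45.] 0.95
scene keyed_plate box [102. 213.  52.  40.] 0.84
scene keyed_plate box [187. 182.  44.  33.] 0.58
scene plain_plate pt [417.8 243.7] 0.7
scene plain_plate box [397. 223.  53.  43.] 0.8
scene drive_seat pt [315.9 265.1] 0.86
scene drive_seat box [303. 249.  25.  30.] 0.62
side keyed_plate pt [275.9 361.6] 0.72
side keyed_plate pt [209.6 278.1] 0.69
side keyed_plate box [181. 253.  60.  53.] 0.74
side keyed_plate box [267. 241.  65.  45.] 0.62
side keyed_plate box [237. 328.  74.  75.] 0.56
side plain_plate pt [276.9 149.7] 0.82
side plain_plate box [256. 131.  45.  32.] 0.88
side drive_seat pt [326.9 179.3] 0.6
side drive_seat box [314. 161.  24.  32.] 0.58
wrist keyed_plate pt [ 25.5 397.5] 0.81
wrist keyed_plate box [  2. 377.  21.  35.] 0.57
wrist plain_plate pt [194.5 376.3] 0.92
wrist plain_plate box [179. 349.  44.  26.] 0.8
```

View pics/all0.png

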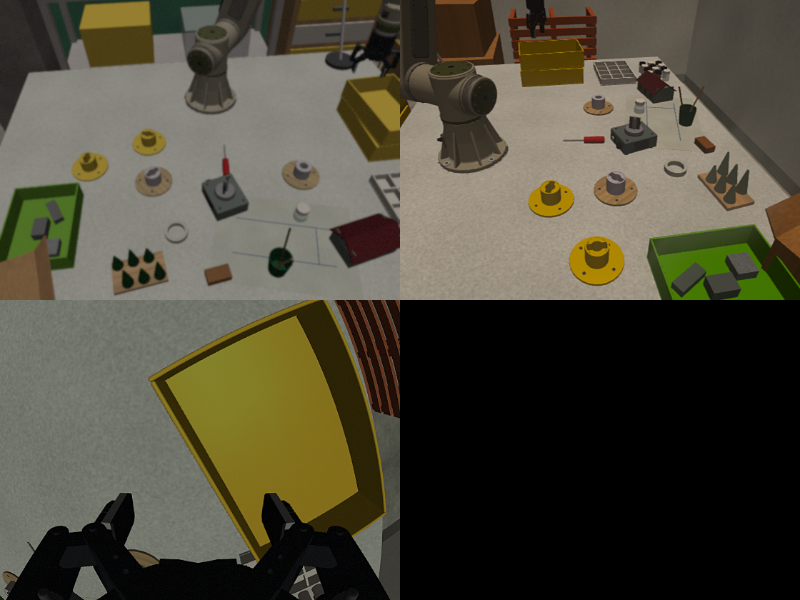

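The scene shows two yellow plates at full-size pixels (127,233) and (210,200), which are look-alikes. There are two wooden plates, at scene (215,253)/side (300,262) and scene (418,244)/side (277,150). The drive is at scene (316,265)/side (327,180). I'll enlarge both wooden plates and the drive, and measure them.

```bash
python3 - <<'E'
from h import *
np.set_printoptions(precision=3,suppress=True)
s=cv2.imread("pics/scene0.png");d=cv2.imread("pics/side0.png")
def crop(im,u,v,w=40): return cv2.resize(im[v-w:v+w,u-w:u+w],(266,266),interpolation=cv2.INTER_CUBIC)
cv2.imwrite("pics/crop.png",np.vstack([np.hstack([crop(s,215,250),crop(s,418,242),crop(s,316,262)]),np.hstack([crop(d,300,262),crop(d,277,147),crop(d,327,180)])]))
for n,a,b in [("keyed",(214.8,252.9),None),("plain",(417.8,243.7),(276.9,149.7)),("seat",(315.9,265.1),(326.9,179.3))]:
    if b: print(n,tri([ray("scene",a),ray("side",b)]))
    print(n,at_z("scene",a,0.0 if n!="seat" else .068), b and at_z("side",b,0.0 if n!="seat" else .068))
vis=[]
for c,u in [("scene",(214,250)),("side",(300,262))]:
    m=outline_of("keyed_plate",c) 
    for r in m:
        x,y,w,h=r["rect"]
        if abs(x+w/2-u[0])<25 and abs(y+h/2-u[1])<25:
            print(c,r["rect"],r["conf"]); break
for c in ["scene","side"]:
    i=viewer.camera_info(c); print(c,-np.array(i["R"]).T@i["t"],i["mtx"][0][0])
E
```

```text
keyed [ 0.44  -0.263  0.   ] None
plain (array([0.477, 0.249, 0.006]), [np.float64(0.0016959279557220007), np.float64(0.0016959279557220523)])
plain [0.474 0.251 0.   ] [0.478 0.264 0.   ]
seat (array([ 0.556, -0.03 ,  0.065]), [np.float64(5.173261082806993e-05), np.float64(5.1732610828074894e-05)])
seat [ 0.558 -0.031  0.068] [ 0.554 -0.035  0.068]
scene [189.2, 230.3, 53.1, 45.9] 0.96
side [268.1, 237.0, 65.4, 48.9] 0.72
scene [ 1.178 -0.19   0.925] 467.3221610489097
side [ 0.271 -0.946  0.654] 445.66894604455393
```

View pics/crop.png

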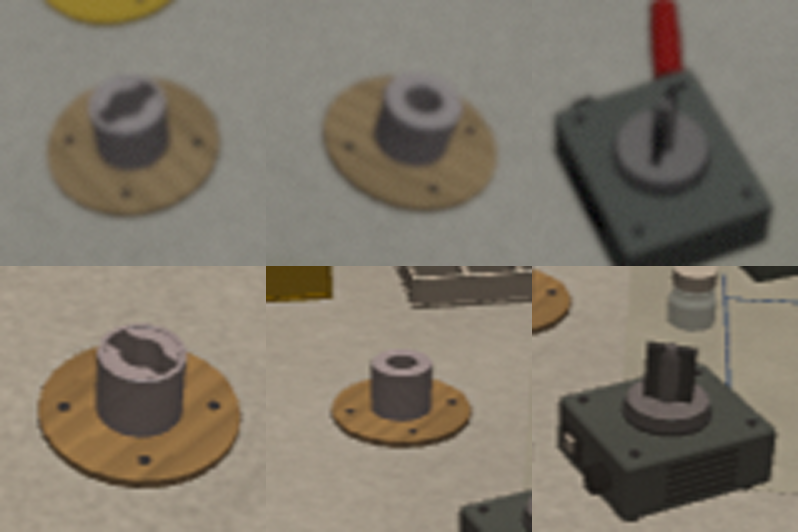

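The left wooden plate (scene (215,253), side (300,262)) has a hub bore with two notches. The other one, at scene (418,244), has a plain round bore. So the left plate is the one to fit. Next I'll measure its hub, its keyway direction and the shaft key direction.

```bash
python3 - <<'E'
from h import *
np.set_printoptions(precision=3,suppress=True)
k=80/266
S=lambda x,y,u,v:(u-40+x*k,v-40+y*k)
a=S(128,103,215,250);b=S(141,86,300,262)
print("hub top",tri([ray("scene",a),ray("side",b)]))
for n,p,q,z in [("scene",S(107,117,215,250),S(152,88,215,250),.054),("side",S(112,75,300,262),S(172,95,300,262),.054),("side",S(116,77,327,180),S(165,84,327,180),.114)]:
    P=at_z(n,p,z);Q=at_z(n,q,z);v=Q-P;print(n,P,Q,np.linalg.norm(v),np.degrees(np.arctan2(v[1],v[0]))%180)
P=at_z("scene",S(125,160,316,262),.068);Q=at_z("scene",S(132,97,316,262),.114);v=Q-P;print("key scene",P,Q,np.degrees(np.arctan2(v[1],v[0])))
print(manip.state())
E
```

```text
hub top (array([ 0.444, -0.261,  0.05 ]), [np.float64(0.0001461759415562462), np.float64(0.00014617594155639724)])
scene [ 0.458 -0.276  0.054] [ 0.434 -0.243  0.054] 0.04060248391452626 125.09287202343572
side [ 0.427 -0.252  0.054] [ 0.46  -0.276  0.054] 0.040773724451960654 143.38449323356937
side [ 0.539 -0.032  0.114] [ 0.572 -0.047  0.114] 0.03621923405229737 154.94235464572537
key scene [ 0.571 -0.038  0.068] [ 0.554 -0.033  0.114] 163.23355062455227
{'t': 1.15, 'joint_positions': array([ 0.981,  0.313,  0.046,  1.304, -0.   ,  1.431]), 'qd': array([-0.001, -0.001,  0.001, -0.   ,  0.002,  0.001]), 'tau': array([  0.   , -48.048,  29.881,   0.   ,  -0.   ,  -0.   ]), 'ee_pos': array([0.25 , 0.518, 0.196]), 'tool_rot': array([[-0.901,  0.435,  0.   ],
       [ 0.435,  0.901,  0.   ],
       [-0.   ,  0.   , -1.   ]]), 'force': array([-0.701, -0.229,  0.295]), 'ft_torque': array([ 0.013, -0.011, -0.013]), 'gripper_force': 0.0, 'opening': 0.08563972301389773}
```

```bash
python3 -m crank '{"fingers":[1,1,1,1,1],"offset":[[-1,-0.8,0],[-1,-0.8,0],[-1,-0.8,0],[-1,-0.8,0],[-1,-0.8,0]],"spin":[0,0,0,0,0]}'
python3 -m crank '{"fingers":[1,1,1,1,1],"offset":[[-1,-1,0],[-1,-1,0],[-1,-1,0],[-1,-1,0],[-1,-1,0]],"spin":[0,0,0,0,0]}'
python3 -m crank '{"fingers":[1,1,1,1,1],"offset":[[-0.7,-1,0],[-0.7,-1,0],[-0.7,-1,0],[-0.7,-1,0],[-0.7,-1,0]],"spin":[0,0,0,0,0]}'
python3 - <<'E'
from h import *
np.set_printoptions(precision=3,suppress=True)
s=manip.state();print(s["t"],s["joint_positions"],s["ee_pos"])
ci=viewer.camera_info("wrist");im=viewer.snapshot("wrist");cv2.imwrite("pics/w1.png",im[...,::-1])
print("cam",-np.array(ci["R"]).T@ci["t"],np.array(ci["R"])[2],"tcp px",proj("wrist",s["ee_pos"],ci))
print("exp seat",proj("wrist",np.array([.556,-.03,.068]),ci))
for q in ["drive_seat","keyed_plate"]:
    for r in spot_point(q,"wrist"): print(q,r["at"],r["conf"],at_z("wrist",r["at"],.068 if q[0]=="d" else 0,ci))
E
```

```text
t: 1.78
ee_pos: [0.3195, 0.3726, 0.1962]
tool_rot: [[-0.901, 0.435, 0.0], [0.435, 0.901, 0.0], [-0.0, 0.0, -1.0]]
force: [0.3, -0.3, -0.4]
opening: 0.0856
gripper_force: 0.0
t: 2.4
ee_pos: [0.3777, 0.2055, 0.1963]
tool_rot: [[-0.901, 0.435, 0.001], [0.435, 0.901, 0.0], [-0.0, 0.001, -1.0]]
force: [0.4, -0.4, 0.3]
opening: 0.0854
gripper_force: 0.0
t: 3.02
ee_pos: [0.4019, 0.0549, 0.1963]
tool_rot: [[-0.901, 0.435, 0.001], [0.435, 0.901, 0.0], [-0.001, 0.0, -1.0]]
force: [0.5, -0.0, -0.3]
opening: 0.0854
gripper_force: 0.0
3.025 [-0.063 -0.016 -0.344  1.242  0.     0.387] [0.402 0.055 0.196]
cam [0.332 0.088 0.374] [ 0.272 -0.131 -0.953] tcp px [278.344 247.23 ]
exp seat [269.632 338.678]
drive_seat [264.4, 338.7] 0.86 [ 0.553 -0.036  0.068]
keyed_plate [100.1, 295.1] 0.91 [ 0.439 -0.26  -0.   ]
keyed_plate [31.3, 192.5] 0.66 [ 0.252 -0.274 -0.   ]
```

View pics/w1.png

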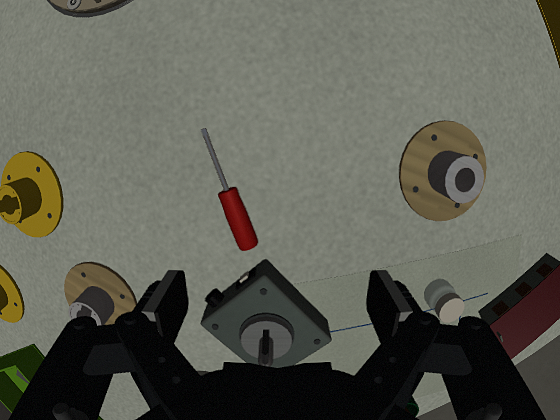

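The picture shows the drive between the fingers at (266,340), with the key bar running roughly along the image vertical. The keyed plate is at the left (98,300), and the plain plate with its round bore is at the right (463,180).

```bash
python3 -m crank '{"fingers":[1,1,1,1,1],"offset":[[-0.65,-1,0],[-0.65,-1,0],[-0.65,-1,0],[-0.65,-1,0],[-0.65,-1,0]],"spin":[0,0,0,0,0]}'
python3 -m crank '{"fingers":[1,1,1,1,1],"offset":[[-0.65,-1,0],[-0.65,-1,0],[-0.65,-1,0],[-0.65,-1,0],[-0.65,-1,0]],"spin":[0,0,0,0,0]}'
python3 - <<'E'
from h import *
np.set_printoptions(precision=3,suppress=True)
i0=cv2.imread("pics/w1.png")
s=manip.state();print(s["t"],s["joint_positions"],s["ee_pos"])
ci=viewer.camera_info("wrist");im=viewer.snapshot("wrist");cv2.imwrite("pics/w2.png",im[...,::-1])
print("exp hub top",proj("wrist",np.array([.443,-.261,.054]),ci))
for r in spot_point("keyed_plate","wrist"): print(r["at"],r["conf"],at_z("wrist",r["at"],0,ci))
c=lambda im,u,v,w:cv2.resize(im[v-w:v+w,u-w:u+w],(400,400),interpolation=cv2.INTER_CUBIC)
u,v=proj("wrist",np.array([.443,-.261,.054]),ci).astype(int);v=min(v,360)
print(u,v)
cv2.imwrite("pics/c2.png",np.hstack([c(i0,266,342,30),c(im[...,::-1],u,v,60)]))
E
```

```text
t: 3.8
ee_pos: [0.4208, -0.0919, 0.1962]
tool_rot: [[-0.901, 0.434, 0.0], [0.434, 0.901, 0.0], [-0.0, 0.001, -1.0]]
force: [0.2, -0.3, 0.2]
opening: 0.0855
gripper_force: 0.0
t: 4.42
ee_pos: [0.44, -0.2398, 0.1961]
tool_rot: [[-0.901, 0.434, 0.0], [0.434, 0.901, 0.0], [-0.0, 0.001, -1.0]]
force: [0.6, 0.2, 0.2]
opening: 0.0851
gripper_force: 0.0
4.425 [-0.66   0.17  -0.141  1.26   0.    -0.211] [ 0.44  -0.24   0.196]
exp hub top [260.321 202.537]
[82.6, 208.1] 0.89 [ 0.354 -0.494  0.   ]
[260.7, 191.7] 0.69 [ 0.444 -0.264  0.   ]
[180.1, 54.6] 0.62 [ 0.254 -0.276  0.   ]
260 202
```

View pics/c2.png

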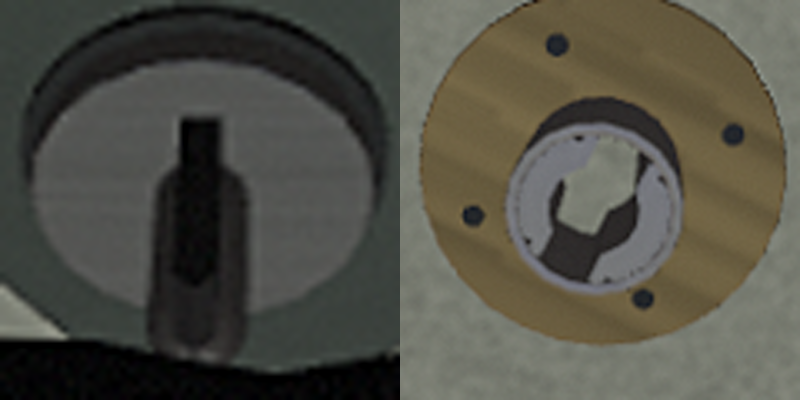

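The left crop shows the drive: the key bar is seen end-on, running along the view direction, which is about 152–155° in world. The right crop shows the keyed hub centred at wrist pixel (259,204), with notches at about (268,186) and (252,223).

```bash
python3 - <<'E'
from h import *
np.set_printoptions(precision=3,suppress=True)
s=manip.state()
f=lambda x,y:at_z("wrist",(200+.3*x,142+.3*y),.054)
C=f(196,207);P=f(173,268);Q=f(228,145);v=P-Q
print("hub",C,"mid",(P+Q)/2,"keyway deg",np.degrees(np.arctan2(v[1],v[0]))%180,np.linalg.norm(v))
disc=at_z("wrist",(200+.3*202,142+.3*163),.008);print("disc",disc)
o1=ray("scene",(213.5,241));print("tri",tri([o1,ray("wrist",(258.8,204.1))]))
d=s["tool_rot"].T@(C-s["ee_pos"]);print("tool delta units",d/.025)
E
```

```text
hub [ 0.444 -0.265  0.054] mid [ 0.445 -0.264  0.054] keyway deg 130.14357234745665 0.04296356945896754
disc [ 0.441 -0.264  0.008]
tri (array([ 0.445, -0.263,  0.052]), [np.float64(0.0022858769003890867), np.float64(0.002285876900389119)])
tool delta units [-0.539 -0.778  5.673]
```

```bash
python3 -m crank '{"fingers":[1,1,1,1,1],"offset":[[-0.53,-0.76,0],[0,0,1],[0,0,1],[0,0,1],[0,0,1]],"spin":[0,0,0,0,0]}'
python3 -m crank '{"fingers":[1,1,1,1,1],"offset":[[0,0,1],[0,0,1],[0,0,0.6],[0,0,0.3],[0,0,0]],"spin":[0,0,0,0,0]}'
python3 -m crank '{"fingers":[-0.5,-1,-1,-1,-1],"offset":[[0,0,0],[0,0,0],[0,0,0],[0,0,0],[0,0,0]],"spin":[0,0,0,0,0]}'
```

```text
t: 5.15
ee_pos: [0.4436, -0.2625, 0.0954]
tool_rot: [[-0.901, 0.434, 0.0], [0.434, 0.901, -0.0], [-0.0, 0.0, -1.0]]
force: [0.4, -0.9, 0.0]
opening: 0.0856
gripper_force: 0.0
t: 5.78
ee_pos: [0.4432, -0.2627, 0.0236]
tool_rot: [[-0.901, 0.435, -0.0], [0.435, 0.901, 0.0], [0.0, 0.0, -1.0]]
force: [-0.1, 0.4, 0.7]
opening: 0.0857
gripper_force: 0.0
t: 6.4
ee_pos: [0.4431, -0.2627, 0.0236]
tool_rot: [[-0.901, 0.435, 0.0], [0.435, 0.901, 0.0], [-0.0, 0.0, -1.0]]
force: [0.4, -0.1, -0.2]
opening: 0.0003
gripper_force: 0.0
```

The fingers shut on nothing, so I'll look from the side camera and the wrist.

```bash
python3 - <<'E'
from h import *
a=viewer.snapshot("side");b=viewer.snapshot("wrist");s=viewer.snapshot("scene")
r=lambda x:cv2.resize(x,(400,300))
cv2.imwrite("pics/g1.png",np.vstack([np.hstack([r(a[180:330,200:400]),r(s[170:320,115:315])]),np.hstack([r(b),r(a)])])[...,::-1])
print(manip.state()["opening"],manip.state()["gripper_force"])
E
```

```text
-0.00016009168928179525 0.0
```

View pics/g1.png

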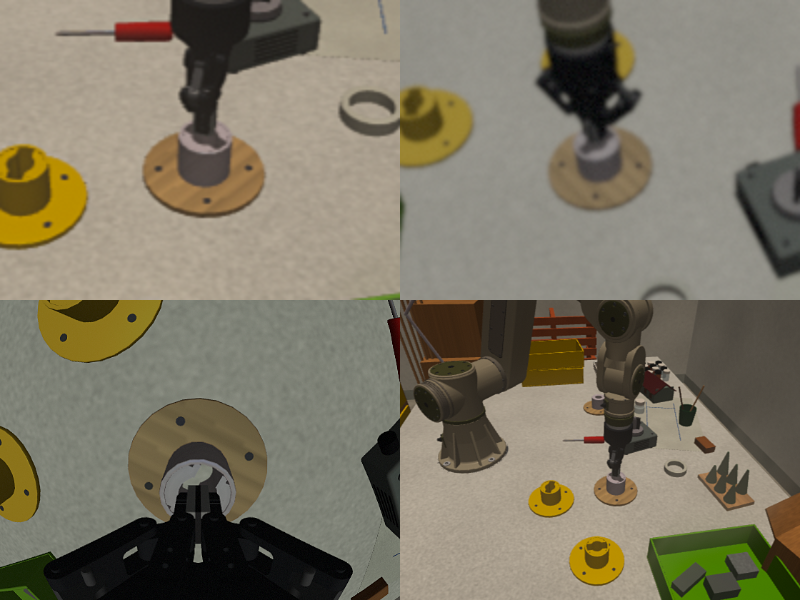

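The closed fingertips appear at or above the hub's top rim rather than around it. I'll compare the tips' projected position with the pictures.

```bash
python3 - <<'E'
from h import *
np.set_printoptions(precision=3,suppress=True)
s=manip.state();print(s["ee_pos"],s["opening"],s["joint_positions"],s["force"])
E0=s["ee_pos"]; out=[]
ref=[np.array([.444,-.264,z]) for z in (0,.054)]
for c,(u,v),w in [("side",(302,240),38),("scene",(212,236),38),("wrist",(275,330),75)]:
    im=np.ascontiguousarray(viewer.snapshot(c)[...,::-1]);ci=viewer.camera_info(c)
    k=400/(2*w)
    o=cv2.resize(im[v-w:v+w,u-w:u+w],(400,400),interpolation=cv2.INTER_CUBIC)
    for X,col in [(E0,(0,0,255)),(E0+[0,0,.019],(0,255,255)),(ref[0],(255,0,0)),(ref[1],(0,255,0))]:
        p=proj(c,X,ci); q=((p-[u-w,v-w])*k).astype(int); cv2.circle(o,tuple(int(a) for a in q),4,col,1); print(c,p)
    out.append(o)
    for r in spot_point("keyed_plate",c)[:3]: print("  spot",r["at"],r["conf"],at_z(c,r["at"],0,ci))
cv2.imwrite("pics/g2.png",cv2.resize(np.hstack(out),(798,266)) if 0 else np.vstack([np.hstack(out[:2]),np.hstack([out[2],out[2]*0])])[:600,:800] if 0 else np.hstack([out[0],out[2]]))
E
```

```text
[ 0.443 -0.263  0.024] -0.00016009168928179525 [-0.691  0.32  -0.394  0.857  0.    -0.241] [ 0.051  0.314 -0.466]
side [301.772 258.197]
side [302.134 251.326]
side [301.88  266.865]
side [302.922 247.468]
  spot [278.7, 359.2] 0.72 [ 0.357 -0.481  0.   ]
  spot [210.6, 281.9] 0.61 [ 0.251 -0.278  0.   ]
  spot [299.5, 262.5] 0.55 [ 0.442 -0.25   0.   ]
scene [213.842 247.872]
scene [213.031 242.993]
scene [214.318 254.096]
scene [212.011 240.336]
  spot [126.4, 236.0] 0.78 [ 0.357 -0.488 -0.   ]
  spot [215.1, 253.4] 0.72 [ 0.442 -0.262  0.   ]
wrist [278.377 247.239]
wrist [278.508 261.156]
wrist [277.098 235.055]
wrist [277.108 273.308]
  spot [0.0, 247.4] 0.7 [ 0.35 -0.5   0.  ]
  spot [275.5, 233.1] 0.56 [ 0.442 -0.264  0.   ]
```

View pics/g2.png

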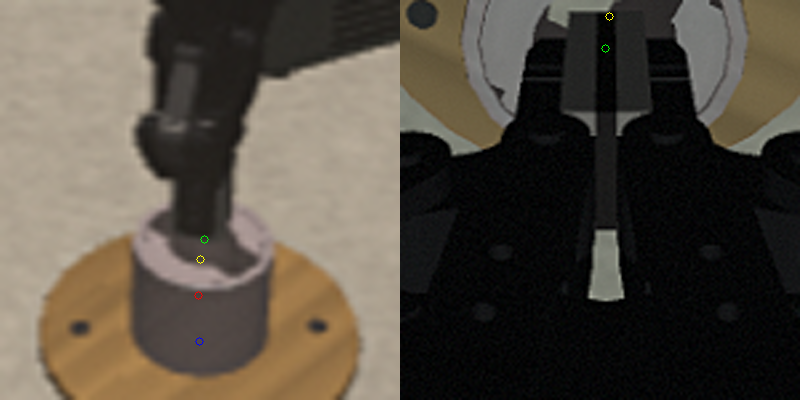

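The wrist and side views agree: the closed fingertips end about 19 mm behind the reported TCP. Open, they stood at about 56 mm, just above the hub's rim, and they closed into the bore without touching it. I'll lift out, open and go about 24 mm deeper.

```bash
python3 -m crank '{"fingers":[-1,-1,-1,1,1],"offset":[[0,0,-1],[0,0,-1],[0,0,0],[0,0,0],[0,0,0]],"spin":[0,0,0,0,0]}'
python3 -m crank '{"fingers":[1,1,1,1,1],"offset":[[0,0,0],[0,0,0],[0,0,0],[0,0,0],[0,0,0]],"spin":[0,0,0,0,0]}'
python3 - <<'E'
from h import *
np.set_printoptions(precision=3,suppress=True)
s=manip.state();R=s["tool_rot"];E0=s["ee_pos"];print(E0,s["opening"])
ci=viewer.camera_info("wrist");im=np.ascontiguousarray(viewer.snapshot("wrist")[...,::-1])
for b,col in [(0,(0,0,255)),(.013,(0,255,0)),(.032,(0,255,255))]:
    for y in (-.0428,.0428):
        p=proj("wrist",E0+R@[0,y,-b],ci);cv2.circle(im,(int(p[0]),int(p[1])),4,col,1)
for z in (.054,):
    p=proj("wrist",np.array([.444,-.264,z]),ci);cv2.circle(im,(int(p[0]),int(p[1])),4,(255,0,0),1)
cv2.imwrite("pics/g3.png",im)
E
```

```text
t: 7.48
ee_pos: [0.4424, -0.2622, 0.0725]
tool_rot: [[-0.901, 0.435, -0.001], [0.435, 0.901, 0.001], [0.002, 0.001, -1.0]]
force: [2.1, 0.4, -0.3]
opening: 0.0356
gripper_force: 0.0
t: 8.1
ee_pos: [0.4431, -0.2628, 0.0736]
tool_rot: [[-0.901, 0.435, 0.0], [0.435, 0.901, 0.0], [-0.0, 0.0, -1.0]]
force: [-0.3, 0.5, -0.9]
opening: 0.0854
gripper_force: 0.0
[ 0.443 -0.263  0.074] 0.085358888674215
```

View pics/g3.png

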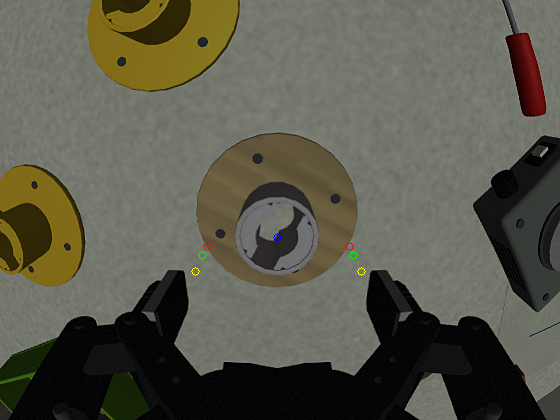

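The open fingertips are at (187,272) and (368,272), which is 32 mm behind the reported TCP, so the offset is confirmed. The hub is still centred at (277,236).

```bash
python3 -m crank '{"fingers":[1,1,1,1,1],"offset":[[-0.05,-0.05,1],[0,0,1],[0,0,0.7],[0,0,0.3],[0,0,0]],"spin":[0,0,0,0,0]}'
python3 -m crank '{"fingers":[0,-1,-1,-1,-1],"offset":[[0,0,0],[0,0,0],[0,0,0],[0,0,0],[0,0,0]],"spin":[0,0,0,0,0]}'
```

```text
t: 8.78
ee_pos: [0.4435, -0.2642, -0.0016]
tool_rot: [[-0.901, 0.435, -0.001], [0.435, 0.901, 0.001], [0.001, 0.0, -1.0]]
force: [-0.4, -0.5, 0.4]
opening: 0.0852
gripper_force: 0.0
t: 9.4
ee_pos: [0.4445, -0.2648, 0.0001]
tool_rot: [[-0.9, 0.435, 0.002], [0.435, 0.9, -0.001], [-0.002, -0.0, -1.0]]
force: [-1.2, 1.4, 6.2]
opening: 0.0539
gripper_force: 62.2
```

Gripped, with an opening of 54 mm and 62 N. Now I'll lift. While doing that I'll work out the keyway and seat pose from the saved pictures, which takes no robot time.

```bash
python3 -m crank '{"fingers":[-1,-1,-1,-1,-1],"offset":[[0,0,-0.5],[0,0,-1],[0,0,-1],[0,0,-1],[0,0,-1]],"spin":[0,0,0,0,0]}'
python3 -m crank '{"fingers":[-1,-1,-1,-1,-1],"offset":[[0,0,-1],[0,0,-1],[0,0,-0.5],[0,0,0],[0,0,0]],"spin":[0,0,0,0,0]}'
python3 - <<'E'
from h import *
np.set_printoptions(precision=4,suppress=True)
im=viewer.snapshot("wrist");cv2.imwrite("pics/w4.png",im[...,::-1])
sc=viewer.snapshot("scene");sd=viewer.snapshot("side")
cv2.imwrite("pics/sc4.png",sc[...,::-1]);cv2.imwrite("pics/sd4.png",sd[...,::-1])
rs=[]
for c in("scene","side"):
    for r in spot_point("drive_seat",c)[:1]: print(c,r["at"],r["conf"],at_z(c,r["at"],.068)); rs.append(ray(c,r["at"]))
if len(rs)>1: print(tri(rs))
# bar model overlays: flange circle + key bar for each camera
def draw(c,im,u,v,w,C,yaw):
    k=400/(2*w);o=cv2.resize(np.ascontiguousarray(im[v-w:v+w,u-w:u+w,::-1]),(400,400),interpolation=cv2.INTER_CUBIC)
    P=lambda X:tuple(int(a) for a in (proj(c,X)-[u-w,v-w])*k)
    for a in np.linspace(0,2*np.pi,60): cv2.circle(o,P(np.array([C[0]+.031*np.cos(a),C[1]+.031*np.sin(a),.068])),1,(0,255,0),-1)
    e=np.array([np.cos(yaw),np.sin(yaw),0])*.0185
    A=np.array([C[0],C[1],.068]);B=A+[0,0,.046]
    for p,q in [(A-e,B-e),(A+e,B+e),(B-e,B+e)]: cv2.line(o,P(p),P(q),(0,0,255),1)
    return o
C=(.5555,-.032);yw=np.radians(154)
cv2.imwrite("pics/ov4.png",np.hstack([draw("scene",sc,316,258,30,C,yw),draw("side",sd,327,175,30,C,yw)]))
E
```

```text
t: 10.02
ee_pos: [0.4434, -0.2642, 0.1124]
tool_rot: [[-0.901, 0.435, -0.0], [0.435, 0.901, 0.0], [0.0, 0.0, -1.0]]
force: [0.8, -0.3, -3.7]
opening: 0.054
gripper_force: 64.1
t: 10.65
ee_pos: [0.4431, -0.2639, 0.1726]
tool_rot: [[-0.901, 0.435, -0.001], [0.435, 0.901, 0.001], [0.002, 0.001, -1.0]]
force: [-0.1, -0.3, -3.4]
opening: 0.0538
gripper_force: 64.1
scene [316.2, 262.8] 0.96 [ 0.5515 -0.0287  0.068 ]
side [328.0, 177.9] 0.75 [ 0.5588 -0.0285  0.068 ]
(array([ 0.5563, -0.0308,  0.0715]), [np.float64(0.002230725234468939), np.float64(0.002230725234468891)])
```

View pics/ov4.png

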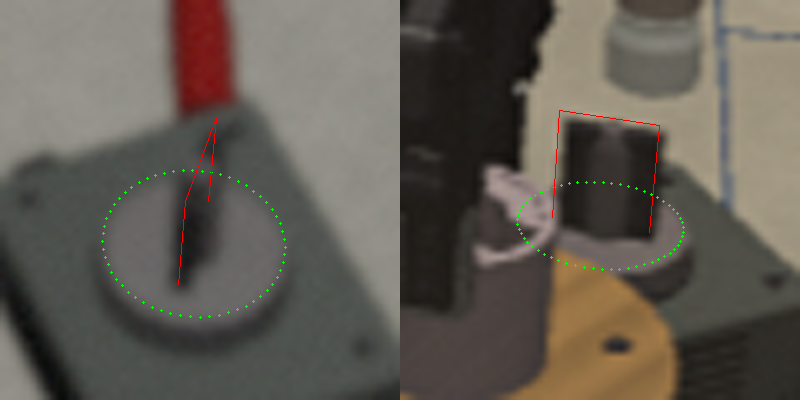

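The overlay matches the flange and key bar within about 2 mm: the green ring lies on the flange, and the bar is at 154–156°. Now I'll check the plate in the hand, with hub centre and keyway model overlaid on g3 and the current wrist picture.

```bash
python3 - <<'E'
from h import *
np.set_printoptions(precision=4,suppress=True)
s=manip.state();ci=viewer.camera_info("wrist");R=np.array(ci["R"]);t=np.array(ci["t"])
print(s["ee_pos"])
w4=cv2.imread("pics/w4.png");g3=cv2.imread("pics/g3.png")
ci3=dict(ci); ci3["t"]=t+R@(s["ee_pos"]-np.array([.4431,-.2628,.0736]))
def draw(im,c,u,v,w,C,yaw):
    k=400/(2*w);o=cv2.resize(im[v-w:v+w,u-w:u+w].copy(),(400,400),interpolation=cv2.INTER_CUBIC)
    P=lambda X:tuple(int(a) for a in (proj("wrist",X,c)-[u-w,v-w])*k)
    for a in np.linspace(0,2*np.pi,60): cv2.circle(o,P(np.array([C[0]+.028*np.cos(a),C[1]+.028*np.sin(a),C[2]])),1,(0,255,0),-1)
    for a in np.linspace(0,2*np.pi,80): cv2.circle(o,P(np.array([C[0]+.065*np.cos(a),C[1]+.065*np.sin(a),C[2]-.046])),1,(255,255,0),-1)
    e=np.array([np.cos(yaw),np.sin(yaw),0])*.024;n=np.array([-e[1],e[0],0])/.024*.0085
    for q in(n,-n): cv2.line(o,P(C-e+q),P(C+e+q),(0,0,255),1)
    return o
y=np.radians(130)
cv2.imwrite("pics/ov5.png",np.hstack([draw(g3,ci3,277,215,85,np.array([.444,-.264,.054]),y),draw(w4,ci,277,250,110,np.array([.444,-.264,.054+.173]),y)]))
E
```

```text
[ 0.4433 -0.2641  0.1728]
```

View pics/ov5.png

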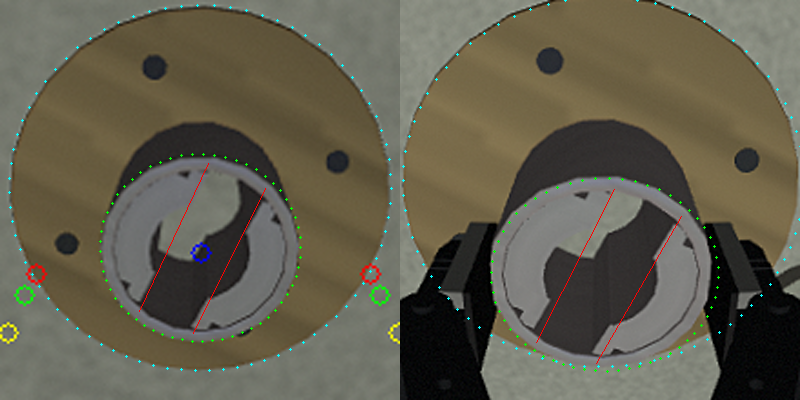

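The model fits well: the hub is centred in the hand within about 1 mm, with no tilt, and the keyway is at 130°. Next I'll carry it 0.258 m along tool +y and turn it by +25° (spin −2.9).

```bash
python3 -m crank '{"fingers":[-1,-1,-1,-1,-1],"offset":[[0,0.6,0],[0,1,0],[0,1,0],[0,1,0],[0,1,0]],"spin":[0,0,0,0,0]}'
python3 -m crank '{"fingers":[-1,-1,-1,-1,-1],"offset":[[0,1,0],[0,1,0],[0,1,0],[0,1,0],[0,1,0]],"spin":[0,0,0,0,0]}'
python3 -m crank '{"fingers":[-1,-1,-1,-1,-1],"offset":[[-0.05,0.7,0],[0,0,0],[0,0,0],[0,0,0],[0,0,0]],"spin":[0,-0.9,-1,-1,0]}'
python3 - <<'E'
from h import *
np.set_printoptions(precision=4,suppress=True)
s=manip.state();E=s["ee_pos"];Rt=s["tool_rot"];print(E,np.degrees(np.arctan2(Rt[1,0],Rt[0,0])),s["force"],s["opening"])
for c in("scene","side","wrist"):
    im=viewer.snapshot(c);cv2.imwrite(f"pics/{c}6.png",im[...,::-1])
C=np.array([.557,-.032,.068]);d=Rt.T@(C-E)/.025;print("units to seat",d)
E
```

```text
t: 11.52
ee_pos: [0.4942, -0.1591, 0.1735]
tool_rot: [[-0.901, 0.434, 0.0], [0.434, 0.901, 0.001], [0.0, 0.001, -1.0]]
force: [0.6, -1.1, -3.1]
opening: 0.0538
gripper_force: 64.1
t: 12.15
ee_pos: [0.5483, -0.0464, 0.1735]
tool_rot: [[-0.901, 0.434, -0.0], [0.434, 0.901, 0.001], [0.0, 0.0, -1.0]]
force: [0.9, -0.2, -3.9]
opening: 0.0537
gripper_force: 64.1
t: 12.78
ee_pos: [0.5568, -0.0327, 0.1735]
tool_rot: [[-1.0, 0.016, -0.0], [0.016, 1.0, 0.0], [0.0, 0.0, -1.0]]
force: [0.7, -0.2, -2.6]
opening: 0.0539
gripper_force: 64.2
[ 0.5568 -0.0327  0.1735] 179.07351018949026 [ 0.6864 -0.1648 -2.5962] 0.053880327029356606
units to seat [-0.0097  0.0262  4.2198]
```

```bash
python3 -m crank '{"fingers":[-1,-1,-1,-1,-1],"offset":[[0,0,0.6],[0,0,0.6],[0,0,0.6],[0,0,0.4],[0,0,0.2]],"spin":[0,0,0,0,0]}'
python3 -m crank '{"fingers":[-1,-1,-1,-1,-1],"offset":[[0,0,0.1],[0,0,0.1],[0,0,0.1],[0,0,0.1],[0,0,0.1]],"spin":[0,0,0,0,0]}'
```

```text
t: 13.55
ee_pos: [0.5563, -0.033, 0.1125]
tool_rot: [[-1.0, 0.015, -0.001], [0.015, 1.0, 0.0], [0.001, 0.0, -1.0]]
force: [-1.4, -1.0, -3.1]
opening: 0.0539
gripper_force: 64.1
t: 14.18
ee_pos: [0.5569, -0.0331, 0.1011]
tool_rot: [[-1.0, 0.015, 0.0], [0.015, 1.0, 0.0], [-0.0, 0.0, -1.0]]
force: [-1.1, 0.0, -3.3]
opening: 0.0537
gripper_force: 64.2
```

It is 13 mm down over the shaft with no contact force, so the keyways are engaged. I'll keep lowering gently.

```bash
python3 -m crank '{"fingers":[-1,-1,-1,-1,-1],"offset":[[0,0,0.2],[0,0,0.2],[0,0,0.2],[0,0,0.2],[0,0,0.2]],"spin":[0,0,0,0,0]}'
python3 -m crank '{"fingers":[-1,-1,-1,-1,-1],"offset":[[0,0,0.1],[0,0,0.08],[0,0,0.06],[0,0,0.06],[0,0,0]],"spin":[0,0,0,0,0]}'
```

```text
t: 14.8
ee_pos: [0.5568, -0.0331, 0.0757]
tool_rot: [[-1.0, 0.015, -0.0], [0.015, 1.0, 0.0], [0.0, 0.0, -1.0]]
force: [-0.3, 0.7, -2.2]
opening: 0.0538
gripper_force: 64.2
t: 15.42
ee_pos: [0.5567, -0.0331, 0.0685]
tool_rot: [[-1.0, 0.015, -0.0], [0.015, 1.0, 0.0], [0.0, 0.0, -1.0]]
force: [0.1, -0.2, -3.9]
opening: 0.0537
gripper_force: 64.2
```

```bash
python3 -m crank '{"fingers":[-1,-1,-1,-1],"offset":[[0,0,0.05],[0,0,0.05],[0,0,0.05],[0,0,0]],"spin":[0,0,0,0]}'
```

```text
t: 15.92
ee_pos: [0.557, -0.0331, 0.068]
tool_rot: [[-1.0, 0.015, 0.002], [0.015, 1.0, -0.001], [-0.002, -0.001, -1.0]]
force: [-6.9, 0.8, 16.8]
opening: 0.0538
gripper_force: 66.2
```

There is firm contact at z = 0.068, exactly the flange height, so it is home. Now I'll release gently and rise.

```bash
python3 -m crank '{"fingers":[-1,-0.2,0.3,0.7,1],"offset":[[0,0,-0.06],[0,0,0],[0,0,0],[0,0,0],[0,0,0]],"spin":[0,0,0,0,0]}'
python3 -m crank '{"fingers":[1,1,1,1,1],"offset":[[0,0,0],[0,0,0],[0,0,-0.3],[0,0,-0.8],[0,0,-1]],"spin":[0,0,0,0,0]}'
python3 -m crank '{"fingers":[1,1,1,1,1],"offset":[[0,0,-1],[0,0,-1],[0,0,-1],[0,0,0],[0,0,0]],"spin":[0,0,0,0,0]}'
python3 - <<'E'
from h import *
ov=[]
def draw(c,u,v,w,C,yaw):
    im=viewer.snapshot(c);ci=viewer.camera_info(c)
    k=266/(2*w) if 0 else 400/(2*w);o=cv2.resize(np.ascontiguousarray(im[v-w:v+w,u-w:u+w,::-1]),(400,400),interpolation=cv2.INTER_CUBIC)
    P=lambda X:tuple(int(a) for a in (proj(c,X,ci)-[u-w,v-w])*k)
    for r,z in((.065,.076),(.028,.122)):
        for a in np.linspace(0,2*np.pi,60): cv2.circle(o,P(np.array([C[0]+r*np.cos(a),C[1]+r*np.sin(a),z])),1,(0,255,0),-1)
    e=np.array([np.cos(yaw),np.sin(yaw),0])*.024;A=np.array([C[0],C[1],.122]);cv2.line(o,P(A-e),P(A+e),(0,0,255),1)
    return o
s=manip.state();print(s["t"],s["ee_pos"],s["force"],s["opening"])
C=(.557,-.033);u,v=proj("wrist",np.array([*C,.1])).astype(int);v=min(v,300)
cv2.imwrite("pics/f.png",np.hstack([draw("side",327,175,45,C,np.radians(155)),draw("wrist",int(u),int(v),110,C,np.radians(155))]))
E
```

```text
t: 16.55
ee_pos: [0.5571, -0.0331, 0.0663]
tool_rot: [[-1.0, 0.015, 0.001], [0.015, 1.0, 0.0], [-0.001, 0.0, -1.0]]
force: [-0.7, -0.2, 0.2]
opening: 0.0853
gripper_force: 0.0
t: 17.18
ee_pos: [0.5565, -0.033, 0.1194]
tool_rot: [[-1.0, 0.015, -0.001], [0.015, 1.0, 0.0], [0.001, 0.0, -1.0]]
force: [-0.0, -0.1, 0.2]
opening: 0.0851
gripper_force: 0.0
t: 17.8
ee_pos: [0.5565, -0.033, 0.1934]
tool_rot: [[-1.0, 0.015, -0.0], [0.015, 1.0, 0.0], [0.0, 0.0, -1.0]]
force: [-0.5, 0.7, -1.0]
opening: 0.0851
gripper_force: 0.0
17.8 [ 0.55650878 -0.03302655  0.19338948] [-0.46726772  0.68408504 -0.96105183] 0.08509971680170794
```

View pics/f.png

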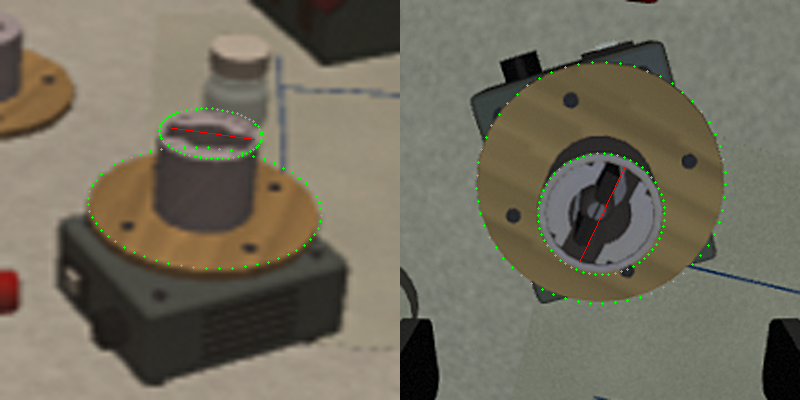

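The plate sits flat. Its disc and hub rims fall on the model at seat height in both views, the shaft shows in the bore between the keyways, and the gripper is clear. I'll hand it in.

```bash
python3 -c "
from cell import manip
print(manip.finish_job())"
```

```text
the job is handed in; nothing more can be done
None
```

The keyed plate is on the turntable drive, fully home and flat on the flange with its keyways over the keys; the plain plate was not touched, and the job was handed in at about 18 s of the 43 s allowed (no verdict was returned).

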